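Index the slide stop and hold a setting square in its corner

TASK

Set up the jig on the bench: push its blue slide stop along the grey fence to the left until it clicks home in its detent at the end of its travel. Then take the orange setting square by its black grip, lay it flat on the jig's deck and press its outer corner into the corner between fence and stop until both of its straight outer edges lie flush against the two faces, and finish holding it there, still gripped and pressed lightly against both faces. Leave the other things on the bench where they stand.

Things in the scene. Friction and masses are not known exactly. Their poses are not given: they have to be found in the camera images.
- jig: The jig, fixed to the bench: a bare aluminium deck plate 190 (x) x 250 (y) x 10 mm. Origin at the centre of its underside. Its x points away from the robot side towards the fence, its y to the left along the fence (the direction in which the stop is pushed), z up. Deck top at z = 10 mm.
- fence: The grey painted fence fixed along the far side of the deck, 250 mm long, 20 mm thick, 35 mm high above the deck (top at 45 mm above the bench). Same axes as the jig; origin on its front face (the face that looks along -x of the jig, towards the deck), half-way along, at deck level. The front face is the jig plane x = 65 mm.
- slide_stop (a joint): Position of the blue stop along the fence, m: it grows as the stop is pushed along +y of the jig; 0 at the right end, 0.080 fully home against its end stop. It slides with about 1.5 N of friction; from 0.063 on a sprung detent resists with up to about 6 N until 0.073, then snaps the stop to 0.080 and holds it there with about 4 N.
- stop_face: The blue cheek of the slide stop, a plate standing out 100 mm from the fence towards -x of the jig, 16 mm thick (y), top 42 mm above the bench. Same axes as the jig; origin at deck level where its flat face (the side that looks along -y of the jig) meets the fence's front face. A blue saddle and a brass plunger over the fence reach up to 66 mm above the bench.
- stop_knob (a point): Middle of the upright black round knob on the outer end of the stop's cheek: 22 mm diameter over most of its height, standing from 42 to 70 mm above the bench; this point is 59 mm above the bench, 85 mm from the fence's front face and 8 mm to the +y side of the cheek's flat face. Same axes as the jig. Moves with the stop.
- jig_corner (a point): The corner to be filled: point at deck level (10 mm above the bench) on the fence's front face where the stop's flat face stands when the stop is home. Same axes as the jig.
- square: The orange setting square, loose, about 0.25 kg: two legs at a right angle, each 120 mm long from the (cut-back) outer corner, 22 mm wide, 12 mm thick, with a diagonal brace 16 mm wide across them. Origin on its underside below the grip. Its outer edges are its planes x = +58 mm and y = +58 mm; the legs run from the corner along -x and -y. When seated in the jig its x and y axes point as the jig's.
- square_grip (a point): Middle of the upright black grip on the square's brace, 36 mm above the square's underside: a flat block 16 mm thick, 50 mm long, standing from 12 to 60 mm above the underside. Axes are the square's; the grip's 16 mm thickness lies along the diagonal (1, 1) of the square's x and y (towards the outer corner), its length along (-1, 1).
- square_corner (a point): The square's outer corner, where its two outer edges would meet, at its underside: (58, 58, 0) mm from the square's origin. Axes are the square's.
- beaker: A small clear glass beaker, 54 mm across, 69 mm high, bystander. Origin at the centre of its underside.
- tumbler: A clear disposable cup, 75 mm across, 72 mm high, bystander. Origin at the centre of its underside.
- dropper: A small white dropper bottle, 37 mm across, 133 mm high, bystander. Origin at the centre of its underside.
- petri: A covered petri dish, 91 mm across, 15 mm high, bystander. Origin at the centre of its underside.
- carton: A small white folding carton, 27 x 62 x 76 mm, bystander. Origin at the centre of its underside.
Not all that is in view belongs to the job. Several things have the shape of the square; the one meant has the colours described above.

How it is judged (in metres and radians):
On the way, in this order (a step that is already met when the one before it is completed fails the run):
1. the slide stop is home in its detent (value of joint slide_stop above 0.078 m), for 0.3 s.
2. the gripped square lies in the corner and bears on both faces (horizontal distance between square_corner and jig_corner below 0.004 m and contact force between square and fence above 0.5 N and contact force between square and stop_face above 0.5 N and contact force between the fingers and square above 2 N), for 0.2 s.
At the end, for the whole second after the job is handed in: Stop home (over 0.078 m); square gripped (over 2 N) and still, within 6 mm of the deck, level to 0.04 rad, corner within 4 mm of the jig corner, squared to the jig within 0.025 rad, pressed with over 0.5 N on both the fence and the stop's face (all of step 2 and value of joint slide_stop above 0.078 m and z of square_corner in the frame of jig_corner between -0.003 and 0.006 m and angle between the x axis of square and the x axis of jig, either way round below 0.025 rad and angle between square's own z axis and vertical below 0.04 rad and linear speed of square below 0.02 m/s); the arm keeps its last pose, push and grip.
It fails at once if a bystander was pushed away (distance of any of beaker, tumbler, dropper, petri, carton from where it was at the start of the episode above 0.03 m).
It also fails if it takes over 64 s, if anything falls off the work surface, if the arm or the gripper's body presses on something with over 40 N, if the wrist force passes 120 N, or if a joint passes its speed limit or range.

ROBOT

A 6-joint arm with a two-finger parallel gripper is mounted at the origin on a cart in front of the work surface, level with it; the furniture and walls round the work are solid. World frame = base frame: x ahead of the robot, y to its left, z up, the work surface at z = 0. Lengths are in mm, angles in rad, forces in N, time in s.
With the tool pointing down it reaches from about 300 to 750 mm from the base axis. Payload 8.5 kg.
Tool frame: the origin (TCP) lies on the mounting face of the last link; the fingertips stand 173 mm ahead of it and the grasp point (between the pads) lies 155 mm ahead of it; z points along the fingers, y is the line along which they close (so a half turn about z gives the same grasp; the last joint's range is limited). The gripper opens to 85 mm and grips with 20 to 120 N. Pads are 22 mm wide; open, the fingers measure 114 mm over their backs; the gripper's body (76 mm by 85 mm) begins 54 mm behind the grasp point. The pads swing forward as they close: fully open they stand 13 mm farther back than shut.
Start: joints at [0.938, 0.381, 1.297, -0, 1.464, -0.215], TCP at [223.153, 502.677, 404.722] pointing down, gripper open.
Joint ranges: [-3.11, 3.11], [-0.89, 2.33], [0.22, 2.48], [-1.42, 4.56], [0.17, 2.85], [-2.88, 2.88]. Speed limits (rad/s): [2.39, 2.39, 3.14, 3.14, 3.14, 3.14].

INTERFACE

Orientations are given as a unit quaternion [x, y, z, w].
In Python, from cell import manip, eyes, job gives the robot as it stands. The module is installed in compiled form; this text tells all that it offers.
- The arm moves only by the tool play_rows, never from a script. Its argument "increments" is a list that holds one entry, the list of rows, each a list of 5 numbers: the closure in counts, from 0 (fully open) to 255 (shut), then the shift along the tool's x, y, z in mm, then the turn about the tool's z in rad. A call has 1 to 5 rows; each row shifts and turns the commanded pose from where the row before left it, along the tool's axes as they then stand; what a row does not reach is not made up. A row lasts 1/12 s, in which the tool goes at most 41.7 mm and 7.16 degrees, less where a joint would pass 70% of its speed; a pose out of reach is approached as far as the arm can. A call is refused whole if a number of a shift passes 41.7 or a number of a turn 0.125, either way. A call with a gripper value outside its range is refused whole. The fingers move at their own pace and stop on an object; "newtons" is the grip in N (left out, the last holds). Time passes only in rows, so rows that do not move let the fingers close. It gives the time, the measured TCP pose, the force, the opening and the grip force at its end, in the units of the state.
- manip.get_obs(): the state, without advancing time (a new reading comes with each control period).
- eyes.camera(name): name is "scene" or "top"; returns (picture, depth): 420x560x3 uint8, blue, green, red; 420x560 float32, mm along the optical axis (not along the pixel's ray), 0 where there is no reading.
- eyes.camera_params(name): a dict with "fovy" (degrees; the focal length in pixels is half the picture's height over the tangent of half this angle, whatever the lens; pixels are square), "cx", "cy" (the principal point, pixels), "eye" and "attitude" of the camera in the world. Camera axes: x right, y down, z forward; pixel columns grow to the right and rows downward; lengths in mm; the calibration is good to about 2 mm. A picture is of the moment at which its call begins. camera_params takes no time and is no camera call.
- job.job_done(): hands the job in; it is judged then, once.
The state is a dict: "time": time; "q": joint angles; "joint_vel": joint speeds; "tau": joint torques, N m; "position": TCP position; "tool_rot": TCP orientation; "force": force on the tool from outside, world axes, zero at the start; "moment": the same for the moment, N m; "grip_width": finger opening in mm; "grasp_force": force on a finger pad.
Only numpy, scipy, OpenCV 4.12 (cv2) and the standard library are available. Lean on these libraries where they do the work, as an engineer would, in place of code of your own. Each camera call takes 0.05 s, during which the arm holds its last target. There are 200 camera calls.

## Working session

There is one attempt and no reset: what is moved stays moved. The work goes in short steps, Python scripts to look and compute and a tool call to move; the robot and the scene stay as the last step left them, time stands still between calls to the robot, and variables do not carry over. Pictures are saved under pics/ and viewed, at most 10 in all, crops included, and the job is handed in when it is done.

Besides the shell and the picture viewer there is one more tool, called after "Request:" in YAML: its name, and indented under it one key for each argument. play_rows: Moves the arm, as the interface text tells. Its arguments: {"type":"object","properties":{"increments":{"type":"array","items":{"type":"array","items":{"type":"array","items":{"type":"number"}}}},"newtons":{"type":"number"}},"required":["increments"]}

```bash
mkdir -p pics; python3 - <<'E'
from cell import manip, eyes, job
import cv2,numpy as np
for n in("scene","top"):
    p,d=eyes.camera(n); cv2.imwrite(f"pics/{n}0.png",p); np.savez(f"{n}0.npz",p=p,d=d); print(n,eyes.camera_params(n))
print(manip.get_obs())
E
```

```text
scene {'fovy': 43.52283327130139, 'cx': 273.96533616017496, 'cy': 217.66847936730002, 'eye': array([-640.02285122, -612.03669835,  766.3713432 ]), 'attitude': array([ 0.73356589, -0.44082709,  0.27829688, -0.43600849])}
top {'fovy': 54.20585065150751, 'cx': 284.29693996522565, 'cy': 212.0687435987593, 'eye': array([ 3.31830055e+02, -7.81596935e-01,  1.25954703e+03]), 'attitude': array([-0.70051398,  0.70744665, -0.06331593,  0.06921333])}
{'time': 0.1, 'q': array([ 9.37701910e-01,  3.81158593e-01,  1.29811686e+00, -5.98663313e-06,
        1.46360576e+00, -2.15326806e-01]), 'joint_vel': array([-0.00099137, -0.00186161, -0.00323219, -0.00044764, -0.0019068 ,
        0.00017606]), 'tau': array([ 3.15055113e-03, -4.49219263e+01, -2.31655419e+01, -1.85297372e-04,
        3.57320445e-03, -2.01601279e-05]), 'position': array([223.14780904, 502.67093739, 404.18025111]), 'tool_rot': array([ 2.07367739e-01,  9.78262851e-01, -5.88400399e-04, -2.62475333e-04]), 'force': array([-0.36110446,  0.57106146,  0.36976173]), 'moment': array([-0.05156145, -0.0175453 , -0.02281185]), 'grasp_force': 0.0, 'grip_width': 85.48929314522742}
```

View pics/top0.png

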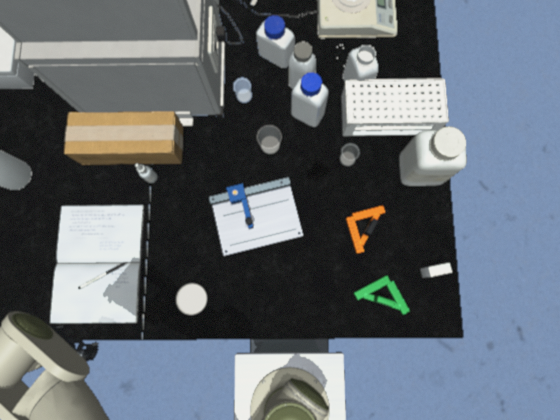

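View pics/scene0.png

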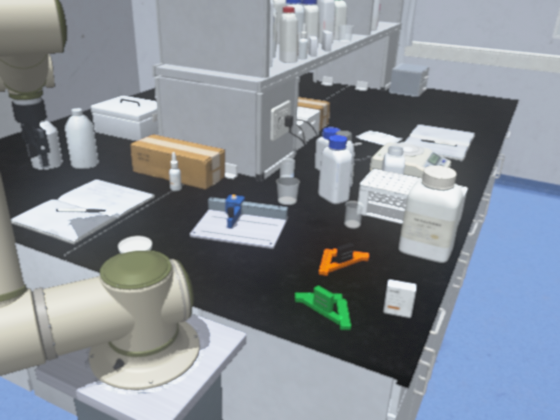

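The top view shows the jig around (255,215), with its fence along the top edge from (212,195) to (290,180). The blue stop is at (237,193), with its knob at (250,222). The orange square has its corner near (348,212) and its grip at (370,228). The green decoy is at (383,295), and the two cups stand beyond the jig. Next I'll measure these.

```bash
cat > h.py <<'E'
import numpy as np,cv2
from scipy.spatial.transform import Rotation as R
from scipy.optimize import minimize
from cell import manip,eyes,job
def cam(n):
    c=eyes.camera_params(n); f=210/np.tan(np.radians(c['fovy'])/2)
    return f,c['cx'],c['cy'],c['eye'],R.from_quat(c['attitude']).as_matrix()
def cloud(n,d):
    f,cx,cy,e,M=cam(n); v,u=np.mgrid[0:420,0:560]
    return np.stack([(u-cx)/f*d,(v-cy)/f*d,d],-1)@M.T+e
def proj(n,P):
    f,cx,cy,e,M=cam(n); q=(np.atleast_2d(P)-e)@M
    return np.c_[f*q[:,0]/q[:,2]+cx,f*q[:,1]/q[:,2]+cy]
def frame(x,y,a,pts):
    c,s=np.cos(a),np.sin(a); pts=np.asarray(pts,float)
    return np.c_[x+c*pts[:,0]-s*pts[:,1],y+s*pts[:,0]+c*pts[:,1],pts[:,2]]
def mask(n,polys,S=4):
    m=np.zeros((420*S,560*S),np.uint8)
    for P in polys:
        uv=(proj(n,P)+.5)*S-.5
        cv2.fillPoly(m,[cv2.convexHull(np.round(uv*16).astype(np.int32))],255,shift=4)
    return cv2.resize(m,(560,420),interpolation=cv2.INTER_AREA)/255.
def box(x0,x1,y0,y1,z0,z1): return np.array([[x,y,z] for x in(x0,x1) for y in(y0,y1) for z in(z0,z1)])
def square_parts(z=0):
    s=8*2**.5  # brace half width in x+y
    c=14 # brace roughly through the origin
    br=np.array([[a+s/2*i,b+s/2*i,zz] for (a,b) in((-45,45),(45,-45)) for i in(-1,1) for zz in(z,z+12)],float)
    return [box(-62,58,36,58,z,z+12),box(36,58,-62,58,z,z+12),br]
def hsv(p): return cv2.cvtColor(p,cv2.COLOR_BGR2HSV)
def orange(p): h=hsv(p); return ((h[...,0]>4)&(h[...,0]<20)&(h[...,1]>190)&(h[...,2]>110)).astype(float)
def fit_square(imgs,x0,z=0):
    def cost(v): return sum(((mask(n,[frame(*v[:2],v[2]/100,P) for P in square_parts(z)])-m)**2).sum() for n,m in imgs)
    best=None
    for da in(-8,0,8):
        r=minimize(cost,np.array(x0)+[0,0,da],method='Nelder-Mead',options=dict(initial_simplex=np.array(x0)+[0,0,da]+np.array([[0,0,0],[12,0,0],[0,12,0],[0,0,10]])))
        if best is None or r.fun<best.fun: best=r
    return best
E
python3 - <<'E'
from h import *
D={n:np.load(n+'0.npz') for n in('top','scene')}
p,d=D['top']['p'],D['top']['d']; C=cloud('top',d); h=hsv(p)
def rep(k,m): 
    q=C[m]; print(k,len(q),q.mean(0).round(1),np.percentile(q[:,2],[5,50,95]).round(1)); return q
v,u=np.mgrid[0:420,0:560]
o=orange(p)*((u>330)&(u<400)&(v>190)&(v<265)); o2=orange(D['scene']['p']); 
vs,us=np.nonzero(o2); print('scene orange bbox',us.min(),us.max(),vs.min(),vs.max())
o2[:, :310]=0;o2[:240]=0;o2[280:]=0
q=rep('orange',o>0)
for im in([('top',o)],[('scene',o2)],[('top',o),('scene',o2)]):
    b=fit_square(im,[q[:,0].mean()-10,q[:,1].mean()-10,-15]); print(b.x.round(1),b.fun,[m.sum() for _,m in im])
reg=(u>200)&(u<310)&(v>170)&(v<262)
dk=reg&(C[...,2]>5)&(C[...,2]<16)&(h[...,2]>120); q=rep('deck',dk)
r=cv2.minAreaRect(q[:,:2].astype(np.float32)); print(r)
fe=reg&(C[...,2]>38)&(C[...,2]<50)&(h[...,1]<110); q=rep('fence',fe); print(cv2.minAreaRect(q[:,:2].astype(np.float32)))
bl=reg&(h[...,0]>95)&(h[...,0]<125)&(h[...,1]>150); q=rep('blue',bl); print(cv2.minAreaRect(q[:,:2].astype(np.float32)))
ch=bl&(C[...,2]>36)&(C[...,2]<46); q=rep('cheek',ch); print(cv2.minAreaRect(q[:,:2].astype(np.float32)))
kn=reg&(C[...,2]>60)&(v>208); rep('knob',kn) if kn.any() else 0
c=np.hstack([cv2.resize(p[170:265,200:305],None,fx=5,fy=5,interpolation=3)[:475],cv2.resize(p[190:285,340:400],None,fx=5,fy=5,interpolation=3)])
cv2.imwrite('pics/crop.png',c)
for n,a,z in(('beaker',(269,138),0),('tumbler',(348,155),0),('petri',(192,299),0),('dropper',(146,172),0),('carton',(437,270),0)): print(n,C[a[1],a[0]].round())
E
```

```text
scene orange bbox 319 368 248 274
orange 656 [ 525.6 -228.7   13. ] [ 0.6 12.  16.5]
[ 516.2 -250.7   26.6] 137.15626297577856 [np.float64(656.0)]
[ 519.5 -247.1   25.6] 203.52227604767398 [np.float64(529.0)]Traceback (most recent call last):
  File "<stdin>", line 12, in <module>
  File "h.py", line 35, in fit_square
    r=minimize(cost,np.array(x0)+[0,0,da],method='Nelder-Mead',options=dict(initial_simplex=np.array(x0)+[0,0,da]+np.array([[0,0,0],[12,0,0],[0,12,0],[0,0,10]])))
    res = _minimize_neldermead(fun, x0, args, callback, bounds=bounds,
                               **options)
    fxcc = func(xcc)
    fx = function(np.copy(x), *(wrapper_args + args))
  File "h.py", line 32, in cost
    def cost(v): return sum(((mask(n,[frame(*v[:2],v[2]/100,P) for P in square_parts(z)])-m)**2).sum() for n,m in imgs)
                        ~~~^^^^^^^^^^^^^^^^^^^^^^^^^^^^^^^^^^^^^^^^^^^^^^^^^^^^^^^^^^^^^^^^^^^^^^^^^^^^^^^^^^^^^^^^^^^^
  File "h.py", line 32, in <genexpr>
    def cost(v): return sum(((mask(n,[frame(*v[:2],v[2]/100,P) for P in square_parts(z)])-m)**2).sum() for n,m in imgs)
                              ~~~~^^^^^^^^^^^^^^^^^^^^^^^^^^^^^^^^^^^^^^^^^^^^^^^^^^^^^^^
  File "h.py", line 20, in mask
    uv=(proj(n,P)+.5)*S-.5
        ~~~~^^^^^
  File "h.py", line 12, in proj
    f,cx,cy,e,M=cam(n); q=(np.atleast_2d(P)-e)@M
                ~~~^^^
  File "h.py", line 6, in cam
    c=eyes.camera_params(n); f=210/np.tan(np.radians(c['fovy'])/2)
ValueError: time passes only in moves, steps and waits
```

```bash
sed -i 's/^def cam(n)/import functools\n@functools.lru_cache\ndef cam(n)/' h.py
python3 - <<'E'
from h import *
D={n:np.load(n+'0.npz') for n in('top','scene')}
p,d=D['top']['p'],D['top']['d']; C=cloud('top',d); h=hsv(p)
def rep(k,m): 
    q=C[m]; print(k,len(q),q.mean(0).round(1),np.percentile(q[:,2],[5,50,95]).round(1)); return q
v,u=np.mgrid[0:420,0:560]
o=orange(p)*((u>330)&(u<400)&(v>190)&(v<265)); o2=orange(D['scene']['p']); 
b=fit_square([('top',o),('scene',o2)],[517,-249,20]); print('SQ',b.x.round(1),b.fun); SQ=b.x
reg=(u>200)&(u<310)&(v>170)&(v<262)
mr=lambda q:print(cv2.minAreaRect(q[:,:2].astype(np.float32)))
dk=reg&(C[...,2]>5)&(C[...,2]<16)&(h[...,2]>120); mr(rep('deck',dk))
fe=reg&(C[...,2]>38)&(C[...,2]<50)&(h[...,1]<110); mr(rep('fence',fe))
bl=reg&(h[...,0]>95)&(h[...,0]<125)&(h[...,1]>150); mr(rep('blue',bl))
ch=bl&(C[...,2]>36)&(C[...,2]<46); mr(rep('cheek',ch))
kn=reg&(C[...,2]>60)&(v>208); rep('knob',kn) if kn.any() else 0
# jig fit: deck slab + fence
jm=(reg&(C[...,2]>5)&(C[...,2]<72)).astype(float); 
def jp(v): return [frame(*v[:2],v[2]/100,P) for P in(box(-95,95,-125,125,0,10),box(65,85,-125,125,10,45))]
cost=lambda v:((mask('top',jp(v))-jm)**2).sum()
b=min((minimize(cost,x0,method='Nelder-Mead',options=dict(initial_simplex=np.array(x0)+np.array([[0,0,0],[10,0,0],[0,10,0],[0,0,8]]))) for x0 in([550,85,15],[560,95,20],[550,80,22])),key=lambda r:r.fun)
print('JIG',b.x.round(1),b.fun,jm.sum()); J=b.x
cheek=C[ch|kn]-[J[0],J[1],0]; a=J[2]/100; jx=cheek[:,0]*np.cos(a)+cheek[:,1]*np.sin(a); jy=-cheek[:,0]*np.sin(a)+cheek[:,1]*np.cos(a)
print('cheek in jig x',np.percentile(jx,[2,50,98]).round(1),'y',np.percentile(jy,[2,25,50,75,98]).round(1))
vis=p.copy()
def draw(n,im,P): cv2.polylines(im,[np.round(proj(n,P)*1).astype(int)],True,(255,0,255),1)
S=5; big=cv2.resize(p,None,fx=S,fy=S,interpolation=cv2.INTER_CUBIC)
def dr(P): cv2.polylines(big,[np.round((proj('top',P)+.5)*S-.5).astype(np.int32)],True,(255,0,255),1)
dr(frame(J[0],J[1],a,[[-95,-125,10],[-95,125,10],[95,125,10],[95,-125,10]])); dr(frame(J[0],J[1],a,[[65,-125,45],[65,125,45],[85,125,45],[85,-125,45]]))
dr(frame(SQ[0],SQ[1],SQ[2]/100,[[58,58,12],[-62,58,12],[-62,36,12],[36,36,12],[36,-62,12],[58,-62,12]]))
g=12/2**.5
dr(frame(SQ[0],SQ[1],SQ[2]/100,[[-17.7+5.7*i,17.7+5.7*i,60] for i in(-1,1)]+[[17.7+5.7*i,-17.7+5.7*i,60] for i in(1,-1)]))
cv2.imwrite('pics/crop.png',np.hstack([big[850:1325,1000:1525],big[950:1425,1700:1970]]))
for n,a in(('beaker',(269,138)),('tumbler',(348,155)),('petri',(192,299)),('carton',(437,270))): print(n,C[a[1],a[0]].round())
E
```

```text
SQ [ 516.3 -249.6   25.9] 389.958400615148
deck 3816 [541.7  91.1  10.3] [ 6.4 10.3 14.3]
((559.0133056640625, 96.52281188964844), (192.53756713867188, 250.52664184570312), 13.824698448181152)
fence 456 [629.9 104.7  44.7] [40.  45.  48.9]
((582.3502807617188, 102.36737060546875), (121.1903305053711, 249.72145080566406), 13.469529151916504)
blue 296 [610.  145.2  52.5] [ 2.4 54.7 59.9]
((493.143798828125, 97.23070526123047), (373.4210510253906, 55.415740966796875), 22.841264724731445)
cheek 71 [577.1 126.6  42. ] [38.2 42.2 45.3]
((567.8792114257812, 124.40155029296875), (93.24429321289062, 37.370643615722656), 35.13758087158203)
knob 67 [457.7  71.6 513.3] [  66.    71.4 1259.5]
JIG [558.9  96.4  23.8] 337.9086197616301 5023.0
cheek in jig x [-243.6  -12.3   52. ] y [-40.8  18.4  22.2  26.4  45.1]
beaker [814.  56.   4.]
tumbler [ 756. -198.   -3.]
petri [308. 285.  15.]
carton [ 384. -425.   77.]
```

View pics/crop.png

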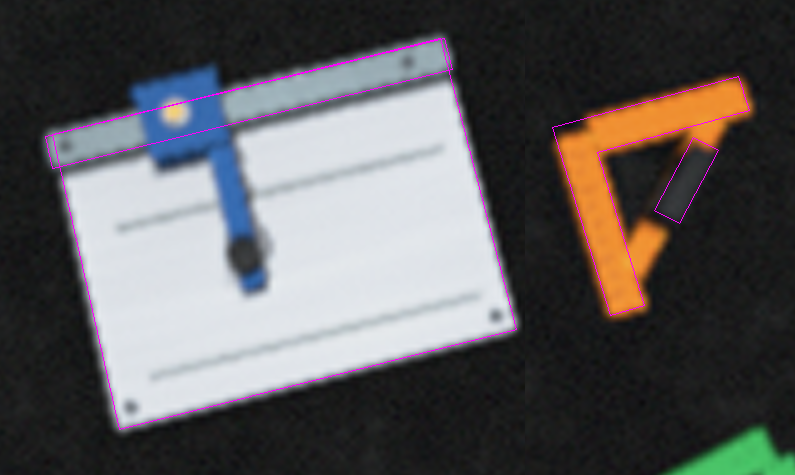

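The overlay fits both objects. The jig is at (558.9, 96.4) mm with yaw 0.238. The square is at (516.3, −249.6) mm with yaw 0.259, and its grip outline matches the black block. I'll start by moving above the knob.

Request:
play_rows:
  increments:
    - [[0,-29.5,-15.3,2,0],[0,-29.5,-15.3,2,0],[0,-29.5,-15.3,2,0],[0,-29.5,-15.3,2,0],[0,-29.5,-15.3,2,0]]
  newtons: 30

```text
time: 0.52
position: [327.5, 371.6, 394.4]
tool_rot: [0.207, 0.978, -0.0, -0.0]
force: [1.2, 0.2, 0.7]
grip_width: 85.1
grasp_force: 0.0
```

Request:
play_rows:
  increments:
    - [[0,-29.5,-15.3,2,0],[0,-29.5,-15.3,2,0],[0,-29.5,-15.3,2,0],[0,-29.5,-15.3,2,0],[0,-29.5,-15.3,2,0]]

```text
time: 0.93
position: [431.4, 241.7, 384.4]
tool_rot: [0.207, 0.978, -0.0, -0.0]
force: [-0.2, 0.7, -0.0]
grip_width: 85.7
grasp_force: 0.0
```

Request:
play_rows:
  increments:
    - [[0,-29.5,-15.3,2,0],[0,-29.5,-15.3,2,0],[0,-29.5,-15.3,2,0],[0,-29.5,-15.3,2,0],[0,-29.5,-15.3,2,0]]

```text
time: 1.35
position: [535.2, 111.9, 374.3]
tool_rot: [0.207, 0.978, -0.0, -0.0]
force: [0.2, 0.3, 0.1]
grip_width: 85.8
grasp_force: 0.0
```

Request:
play_rows:
  increments:
    - [[0,0,0,0,-0.109],[0,0,0,0,-0.109],[0,0,0,0,-0.109],[0,0,0,0,-0.109],[0,0,0,0,-0.109]]

```text
time: 1.77
position: [534.5, 113.3, 374.3]
tool_rot: [-0.066, 0.998, 0.0, -0.0]
force: [-0.2, -0.2, 1.1]
grip_width: 85.4
grasp_force: 0.0
```

Request:
play_rows:
  increments:
    - [[0,0,0,0,-0.109],[0,0,0,0,0],[0,0,0,0,0]]

```text
time: 2.02
position: [534.5, 113.4, 374.5]
tool_rot: [-0.116, 0.993, 0.0, -0.0]
force: [-0.0, 0.0, -0.2]
grip_width: 85.4
grasp_force: 0.0
```

```bash
cat >> h.py <<'E'
J=(558.9,96.4,.238)
def st():
    s=manip.get_obs(); M=R.from_quat(s['tool_rot']).as_matrix()
    print('t',round(s['time'],2),'pos',s['position'].round(1),'xyaw',np.degrees(np.arctan2(M[1,0],M[0,0])).round(2),'yyaw',np.degrees(np.arctan2(M[1,1],M[0,1])).round(2),'tilt',M[:2,2].round(4),'F',s['force'].round(1),'w',round(s['grip_width'],1),'g',round(s['grasp_force'],1)); return s,M
def to(p):
    s,M=st(); print('tool delta',(M.T@(np.array(p)-s['position'])).round(1))
E
python3 - <<'E'
from h import *
for y in(18,22,26): print(y,proj('top',frame(*J,[[-20,y,70]])),frame(*J,[[-20,y,0]]).round(1))
to([534,113,218])
E
```

```text
18 [[250.03843001 219.97606347]] [[535.2 109.2   0. ]]
22 [[248.71601299 220.30583855]] [[534.3 113.1   0. ]]
26 [[247.39327322 220.63569411]] [[533.3 117.    0. ]]
t 2.02 pos [534.5 113.4 374.5] xyaw -166.65 yyaw 103.35 tilt [-0.0006 -0.    ] F [-0.   0.  -0.2] w 85.4 g 0.0
tool delta [  0.4  -0.3 156.5]
```

Request:
play_rows:
  increments:
    - [[0,0,0,39,0],[60,0,0,39,0],[120,0,0,39,0],[120,0,0,39,0],[120,0,0,0,0]]

```text
time: 2.43
position: [532.9, 113.2, 212.6]
tool_rot: [-0.116, 0.993, 0.001, -0.006]
force: [-1.0, 0.2, -0.3]
grip_width: 44.9
grasp_force: 0.0
```

Request:
play_rows:
  increments:
    - [[120,0,0,0,0],[120,0,4,0,0],[120,0,4,0,0],[120,0,4,0,0],[120,0,4,0,0]]

```text
time: 2.85
position: [530.8, 129.4, 220.4]
tool_rot: [-0.118, 0.993, -0.0, 0.002]
force: [0.5, -2.6, 1.2]
grip_width: 45.2
grasp_force: 1.1
```

Request:
play_rows:
  increments:
    - [[120,0,4,0,0],[120,0,4,0,0],[120,0,4,0,0],[120,0,4,0,0],[120,0,4,0,0]]

```text
time: 3.27
position: [526.0, 148.8, 218.8]
tool_rot: [-0.118, 0.993, -0.0, 0.0]
force: [0.9, -1.8, 0.3]
grip_width: 45.2
grasp_force: 0.9
```

Request:
play_rows:
  increments:
    - [[120,0,4,0,0],[120,0,4,0,0],[120,0,4,0,0],[120,0,4,0,0],[120,0,4,0,0]]

```text
time: 3.68
position: [521.3, 168.2, 218.7]
tool_rot: [-0.118, 0.993, -0.0, -0.0]
force: [0.8, -1.8, 1.1]
grip_width: 45.5
grasp_force: 0.9
```

Request:
play_rows:
  increments:
    - [[120,0,2,0,0],[120,0,2,0,0],[120,0,2,0,0],[120,0,2,0,0],[120,0,2,0,0]]

```text
time: 4.1
position: [519.0, 177.6, 218.7]
tool_rot: [-0.118, 0.993, -0.0, -0.0]
force: [0.2, -2.7, 1.2]
grip_width: 45.3
grasp_force: 0.8
```

Request:
play_rows:
  increments:
    - [[120,0,2,0,0],[120,0,2,0,0],[120,0,2,0,0],[120,0,2,0,0],[120,0,2,0,0]]

```text
time: 4.52
position: [517.1, 186.0, 218.7]
tool_rot: [-0.118, 0.993, -0.002, -0.0]
force: [2.3, -11.3, 1.1]
grip_width: 45.1
grasp_force: 5.7
```

```bash
python3 - <<'E'
from h import *
p,d=eyes.camera('top'); p2,d2=eyes.camera('scene')
a=cv2.resize(p[160:260,190:310],None,fx=4,fy=4,interpolation=3); b=cv2.resize(p2[180:260,170:250],(400,400),interpolation=3)
cv2.imwrite('pics/push.png',np.hstack([a[:400,:400],b])); st()
E
```

```text
t 4.62 pos [516.8 186.9 218.7] xyaw -166.49 yyaw 103.51 tilt [-0.0001 -0.0007] F [ 1.5 -0.8  0.2] w 45.2 g 0.7
```

View pics/push.png

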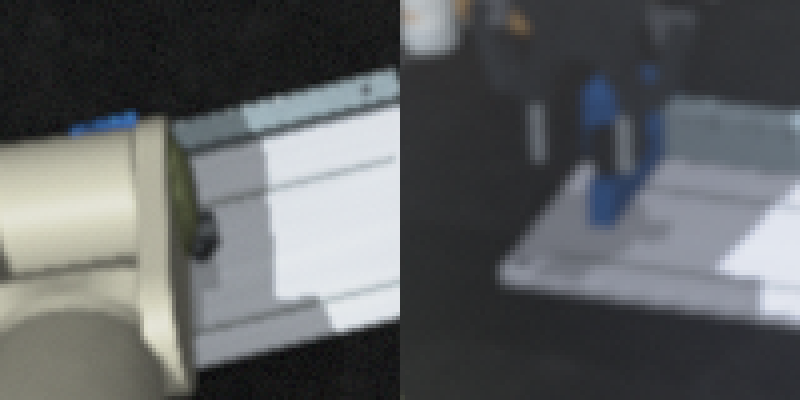

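Force rose to about 11 N and then fell to 0.8 N, so the detent seems to be releasing. The view shows the stop near the left end, with the fingers astride the knob. I'll push on until there's firm resistance.

Request:
play_rows:
  increments:
    - [[120,0,2,0,0],[120,0,2,0,0],[120,0,2,0,0],[120,0,2,0,0],[120,0,0,0,0]]

```text
time: 5.03
position: [514.7, 195.0, 218.5]
tool_rot: [-0.118, 0.993, -0.001, -0.0]
force: [0.8, -5.3, -0.9]
grip_width: 45.2
grasp_force: 2.6
```

Request:
play_rows:
  increments:
    - [[120,0,2,0,0],[120,0,1,0,0],[120,0,1,0,0],[120,0,0,0,0]]

```text
time: 5.37
position: [514.5, 196.6, 218.5]
tool_rot: [-0.118, 0.993, -0.003, -0.0]
force: [2.9, -26.1, -1.0]
grip_width: 45.6
grasp_force: 12.7
```

Request:
play_rows:
  increments:
    - [[120,0,-5,0,0],[120,0,-7,0,0],[100,0,0,-30,0],[60,0,0,-40,0],[0,0,0,-40,0]]

```text
time: 5.78
position: [516.4, 187.4, 329.5]
tool_rot: [-0.118, 0.993, 0.0, -0.001]
force: [-0.5, 1.1, 0.9]
grip_width: 74.2
grasp_force: 0.0
```

Request:
play_rows:
  increments:
    - [[0,0,0,-20,0.109],[0,0,0,0,0.109],[0,0,0,0,0.109],[0,0,0,0,0.109],[0,0,0,0,0.109]]

```text
time: 6.2
position: [516.4, 187.5, 348.8]
tool_rot: [0.156, 0.988, 0.0, -0.0]
force: [-0.3, 0.4, -0.2]
grip_width: 85.4
grasp_force: 0.0
```

Request:
play_rows:
  increments:
    - [[0,0,0,0,0.109],[0,0,0,0,0.109],[0,0,0,0,0]]

```text
time: 6.45
position: [516.5, 187.5, 348.6]
tool_rot: [0.262, 0.965, 0.0, -0.0]
force: [0.1, -0.3, -0.6]
grip_width: 85.3
grasp_force: 0.0
```

```bash
python3 - <<'E'
from h import *
to([516.3,-249.6,340])
E
```

```text
t 6.45 pos [516.5 187.5 348.6] xyaw 149.62 yyaw 59.62 tilt [-0.0006  0.0006] F [ 0.1 -0.3 -0.6] w 85.3 g 0.0
tool delta [-220.9 -377.2    8.3]
```

Request:
play_rows:
  increments:
    - [[0,-18.4,-31.4,0,0],[0,-18.4,-31.4,0,0],[0,-18.4,-31.4,0,0],[0,-18.4,-31.4,0,0],[0,-18.4,-31.4,0,0]]

```text
time: 6.87
position: [516.9, 3.9, 348.8]
tool_rot: [0.258, 0.966, 0.0, -0.0]
force: [-0.4, 0.3, 0.3]
grip_width: 85.6
grasp_force: 0.0
```

Request:
play_rows:
  increments:
    - [[0,-18.4,-31.4,0,0],[0,-18.4,-31.4,0,0],[0,-18.4,-31.4,0,0],[0,-18.4,-31.4,0,0],[0,-18.4,-31.4,0,0]]

```text
time: 7.28
position: [517.5, -178.3, 348.7]
tool_rot: [0.258, 0.966, 0.0, -0.0]
force: [0.9, -0.5, -0.1]
grip_width: 85.4
grasp_force: 0.0
```

Request:
play_rows:
  increments:
    - [[0,-18.4,-31.4,0,0],[0,-18.4,-31.4,0,0],[0,0,0,0,0],[0,0,0,0,0]]

```text
time: 7.62
position: [517.9, -250.9, 348.2]
tool_rot: [0.26, 0.966, 0.0, -0.0]
force: [0.7, 0.3, -0.9]
grip_width: 85.2
grasp_force: 0.0
```

```bash
python3 - <<'E'
from h import *
p,d=eyes.camera('top'); p2,d2=eyes.camera('scene'); np.savez('after.npz',p=p,d=d,p2=p2)
to([516.3,-249.6,193])
h=hsv(p); C=cloud('top',d); v,u=np.mgrid[0:420,0:560]
bl=((h[...,0]>95)&(h[...,0]<125)&(h[...,1]>130)&(u>195)&(u<300)&(v>165)&(v<262))
# intersect pixel rays with cheek top z=42
f,cx,cy,e,M=cam('top'); r=np.stack([(u-cx)/f,(v-cy)/f,np.ones((420,560))],-1)@M.T
P=e+r*((42-e[2])/r[...,2])[...,None]; X=P-[J[0],J[1],0]; c,s=np.cos(J[2]),np.sin(J[2])
jx=X[...,0]*c+X[...,1]*s; jy=-X[...,0]*s+X[...,1]*c
for lo,hi in((-32,-25),(-8,0),(0,8),(8,16),(16,24),(24,32)):
    m=bl&(jx>lo)&(jx<hi); q=jy[m]; print(lo,hi,m.sum(),m.sum()*(1217/f)**2/(hi-lo), q.mean().round(1) if len(q) else 0)
S=6; big=cv2.resize(p,None,fx=S,fy=S,interpolation=3)
for y in(90,106):
  uv=np.round((proj('top',frame(*J,[[65,y,42],[-35,y,42]]))+.5)*S-.5).astype(np.int32); cv2.polylines(big,[uv],False,(255,0,255),1)
cv2.imwrite('pics/stop.png',big[1020:1560,1200:1900])
E
```

```text
t 7.72 pos [ 518.1 -248.8  348.6] xyaw 149.95 yyaw 59.95 tilt [-0.0003  0.0009] F [ 0.5  0.1 -0.2] w 85.4 g 0.0
tool delta [  1.   -1.7 155.6]
-32 -25 9 11.310221389136037 91.7
-8 0 5 5.498024286385574 91.5
0 8 11 12.095653430048264 91.5
8 16 12 13.195258287325379 91.6
16 24 13 14.294863144602493 91.7
24 32 10 10.996048572771148 91.2
```

View pics/stop.png

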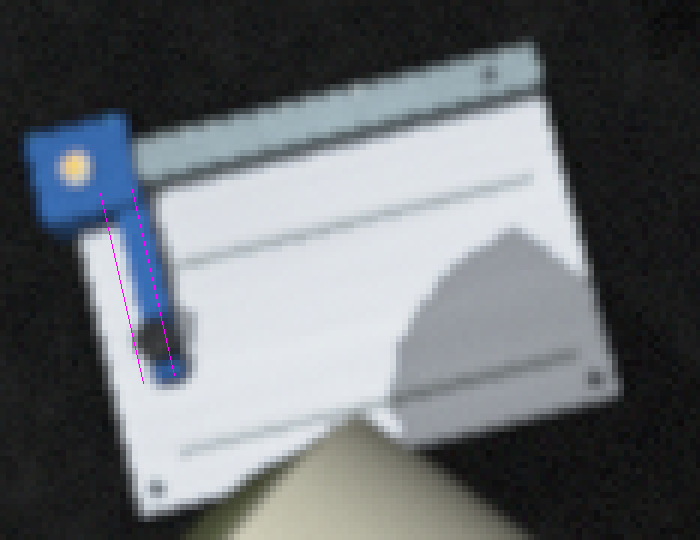

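The stop is home: its cheek centre sits at jig y≈91.5 and its saddle is at the fence's left end (75,165). The face is therefore at y≈83.5, and the seated square's origin would be at about world (559.7, 122.8). I'll grasp the square now.

Request:
play_rows:
  increments:
    - [[0,1,-1.7,35,0],[0,0,0,35,0],[0,0,0,35,0],[0,0,0,30,0],[0,0,0,20,0]]
  newtons: 80

```text
time: 8.13
position: [516.1, -248.4, 191.2]
tool_rot: [0.259, 0.966, 0.001, -0.002]
force: [0.3, 0.5, 0.3]
grip_width: 85.0
grasp_force: 0.0
```

Request:
play_rows:
  increments:
    - [[100,0,0,0,0],[180,0,0,0,0],[255,0,0,0,0],[255,0,0,0,0],[255,0,0,0,0]]

```text
time: 8.55
position: [516.6, -250.3, 195.3]
tool_rot: [0.26, 0.966, -0.001, 0.001]
force: [-0.4, -0.3, -0.0]
grip_width: 25.4
grasp_force: 0.0
```

Request:
play_rows:
  increments:
    - [[255,0,0,0,0],[255,0,0,0,0],[255,0,0,0,0],[255,0,0,0,0]]

```text
time: 8.88
position: [516.6, -250.5, 195.0]
tool_rot: [0.26, 0.966, -0.0, 0.001]
force: [-1.2, 1.9, 6.7]
grip_width: 15.1
grasp_force: 78.4
```

```bash
python3 -c "
from h import *
st()"
```

```text
t 8.88 pos [ 516.6 -250.5  195. ] xyaw 149.83 yyaw 59.83 tilt [ 0.0017 -0.0012] F [-1.2  1.9  6.7] w 15.1 g 78.4
```

Request:
play_rows:
  increments:
    - [[255,0,0,-8,0],[255,0,0,-18,0],[255,0,0,-18,0],[255,0,0,-18,0],[255,0,0,-18,0]]

```text
time: 9.3
position: [516.2, -250.3, 275.0]
tool_rot: [0.26, 0.966, 0.0, -0.0]
force: [0.1, -0.1, -0.5]
grip_width: 15.2
grasp_force: 77.9
```

Request:
play_rows:
  increments:
    - [[255,12.6,26.35,0,0],[255,12.6,26.35,0,0],[255,12.6,26.35,0,0],[255,12.6,26.35,0,0],[255,12.6,26.35,0,0]]

```text
time: 9.72
position: [527.9, -103.5, 274.2]
tool_rot: [0.261, 0.965, 0.0, 0.0]
force: [0.9, -0.7, -1.9]
grip_width: 15.4
grasp_force: 78.1
```

Request:
play_rows:
  increments:
    - [[255,12.6,26.35,0,0],[255,12.6,26.35,0,0],[255,12.6,26.35,0,0],[255,12.6,26.35,0,0],[255,12.6,26.35,0,0]]

```text
time: 10.13
position: [539.7, 42.1, 274.2]
tool_rot: [0.26, 0.966, -0.0, 0.0]
force: [0.5, -0.1, -1.0]
grip_width: 15.1
grasp_force: 78.1
```

Request:
play_rows:
  increments:
    - [[255,12.6,26.35,0,0],[255,12.6,26.35,0,0],[255,0,0,0,0.02],[255,0,0,0,0],[255,0,0,0,0]]

```text
time: 10.55
position: [544.6, 98.6, 273.9]
tool_rot: [0.27, 0.963, -0.0, -0.0]
force: [0.3, 0.3, -1.4]
grip_width: 15.3
grasp_force: 78.4
```

```bash
python3 - <<'E'
from h import *
p,d=eyes.camera('top'); p2,d2=eyes.camera('scene')
s,M=st()
v,u=np.mgrid[0:420,0:560]
o2=orange(p2)*((u>150)&(u<340)&(v>150)&(v<290)); o=orange(p)*((u>200)&(u<330)&(v>150)&(v<270))
print(o.sum(),o2.sum())
z=s['position'][2]-195
b=fit_square([('scene',o2)],[s['position'][0],s['position'][1],24],z); print(b.x.round(1),b.fun)
S=4; big=cv2.resize(p2,None,fx=S,fy=S,interpolation=3)
for k in square_parts(z)[:2]:
  uv=np.round((proj('scene',frame(b.x[0],b.x[1],b.x[2]/100,k))+.5)*S-.5).astype(np.int32); cv2.polylines(big,[cv2.convexHull(uv)],True,(255,0,255),1)
cv2.imwrite('pics/hold.png',big[560:1120,640:1400])
to([545,98.7,213])
E
```

```text
t 10.65 pos [544.7  98.  273.8] xyaw 148.62 yyaw 58.62 tilt [-0.0001 -0.0002] F [-0.1  0.3 -1.7] w 14.7 g 78.4
4.0 60.0
[562.1 110.9  36.5] 480.2029065743945
t 10.65 pos [544.7  98.  273.8] xyaw 148.62 yyaw 58.62 tilt [-0.0001 -0.0002] F [-0.1  0.3 -1.7] w 14.7 g 78.4
tool delta [ 0.1  0.8 60.8]
```

View pics/hold.png

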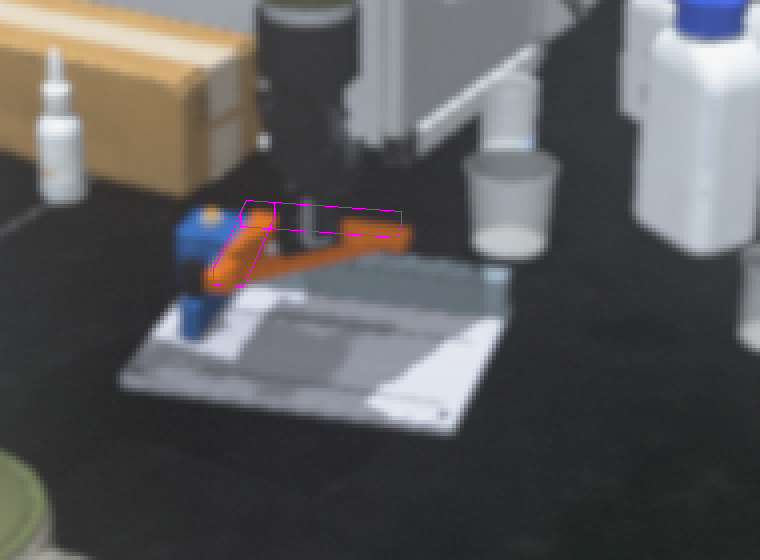

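The square is held level, with its corner at about (245,215) pointing at the fence/stop corner. Shadow spoiled that fit, so I'll descend and refit with a shadow-tolerant mask.

Request:
play_rows:
  increments:
    - [[255,0,0,20,0],[255,0,0,20,0],[255,0,0,15,0],[255,0,0,10,0],[255,0,0,1,0]]

```text
time: 11.07
position: [544.5, 98.1, 206.1]
tool_rot: [0.271, 0.963, -0.0, -0.002]
force: [-1.1, -0.3, -1.6]
grip_width: 15.4
grasp_force: 78.4
```

Request:
play_rows:
  increments:
    - [[255,0,4,0,0],[255,0,4,0,0],[255,0,4,0,0],[255,0,4,0,0],[255,0,0,0,0]]

```text
time: 11.48
position: [553.4, 113.3, 208.3]
tool_rot: [0.27, 0.963, 0.0, 0.001]
force: [0.1, -0.1, -2.7]
grip_width: 15.3
grasp_force: 78.4
```

```bash
cat >> h.py <<'E'
def orange2(p): h=hsv(p); return ((h[...,0]>3)&(h[...,0]<20)&(h[...,1]>160)&(h[...,2]>70)).astype(float)
def jf(F): return np.array([F[0]*np.cos(J[2])+F[1]*np.sin(J[2]),-F[0]*np.sin(J[2])+F[1]*np.cos(J[2])])
def look(name):
    p2,_=eyes.camera('scene'); s,M=st(); v,u=np.mgrid[0:420,0:560]; z=s['position'][2]-195
    o2=orange2(p2)*((u>180)&(u<300)&(v>185)&(v<265))
    # hide what the fingers, grip or stop cover: only count pixels not dark/blue
    h=hsv(p2); ok=~(((h[...,2]<70))|((h[...,0]>95)&(h[...,0]<125)&(h[...,1]>120)))
    def cost(q): return (ok*(mask('scene',[frame(*q[:2],q[2]/100,P) for P in square_parts(z)])-o2)**2).sum()
    x0=np.array([s['position'][0],s['position'][1],24.])
    b=minimize(cost,x0,method='Nelder-Mead',options=dict(initial_simplex=x0+np.array([[0,0,0],[6,0,0],[0,6,0],[0,0,6]])))
    print('fit',b.x.round(1),b.fun.round(1),o2.sum(),'F jig',jf(s['force']).round(1))
    S=8; big=cv2.resize(p2,None,fx=S,fy=S,interpolation=3)
    for k in square_parts(z):
        uv=np.round((proj('scene',frame(b.x[0],b.x[1],b.x[2]/100,k))+.5)*S-.5).astype(np.int32); cv2.polylines(big,[cv2.convexHull(uv)],True,(255,0,255),1)
    cv2.imwrite('pics/'+name,big[195*S:265*S,195*S:290*S])
E
python3 -c "
from h import *
look('near.png')"
```

```text
t 11.53 pos [553.2 113.1 208.1] xyaw 148.71 yyaw 58.71 tilt [ 0.0009 -0.    ] F [ 0.7 -0.1 -1.8] w 15.1 g 78.4
fit [562.1 118.4  30.4] 184.7 282.0 F jig [ 0.7 -0.3]
```

View pics/near.png

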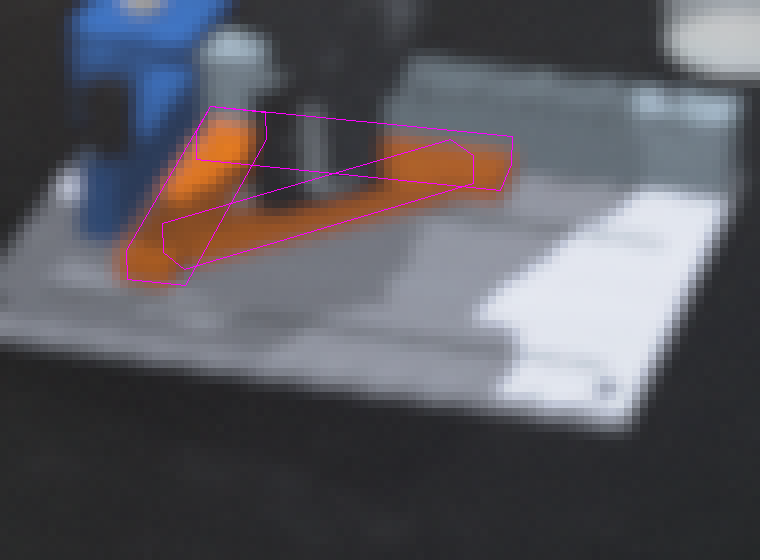

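The square lies over the deck, its −x leg beside the stop cheek and the other leg near the fence. The fit is too occluded to trust, so I'll finish on force feedback, stepping in along the diagonal.

Request:
play_rows:
  increments:
    - [[255,0,2,1,0],[255,0,2,1,0],[255,0,2,0,0],[255,0,1,0,0],[255,0,0,0,0]]
  newtons: 80

```text
time: 11.95
position: [556.7, 118.7, 205.7]
tool_rot: [0.27, 0.963, -0.0, 0.0]
force: [-0.8, -0.4, -2.4]
grip_width: 15.1
grasp_force: 78.4
```

Request:
play_rows:
  increments:
    - [[255,0,1,0,0],[255,0,1,0,0],[255,0,0,0,0],[255,0,0,0,0]]

```text
time: 12.28
position: [557.7, 120.3, 205.8]
tool_rot: [0.27, 0.963, -0.0, 0.0]
force: [0.1, -0.6, -1.6]
grip_width: 15.1
grasp_force: 78.4
```

```bash
python3 -c "
from h import *
s,M=st();print(jf(s['force']),s['moment'])"
```

```text
t 12.28 pos [557.7 120.3 205.8] xyaw 148.67 yyaw 58.67 tilt [ 0.0001 -0.    ] F [ 0.1 -0.6 -1.6] w 15.1 g 78.4
[-0.05702816 -0.55400368] [ 0.02282057  0.02725055 -0.00716735]
```

Request:
play_rows:
  increments:
    - [[255,0,1,0,0],[255,0,1,0,0],[255,0,0,0,0]]

```text
time: 12.53
position: [558.8, 122.1, 205.7]
tool_rot: [0.27, 0.963, 0.0, 0.0]
force: [0.6, -0.9, -1.4]
grip_width: 15.4
grasp_force: 78.4
```

Request:
play_rows:
  increments:
    - [[255,0,1,0,0],[255,0,0,0,0],[255,0,0,0,0]]

```text
time: 12.78
position: [559.2, 122.9, 205.7]
tool_rot: [0.27, 0.963, 0.0, 0.0]
force: [0.3, 0.2, -2.7]
grip_width: 15.2
grasp_force: 78.4
```

```bash
python3 -c "
from h import *
s,M=st();print(jf(s['force']),s['moment'])"
```

```text
t 12.78 pos [559.2 122.9 205.7] xyaw 148.67 yyaw 58.67 tilt [0. 0.] F [ 0.3  0.2 -2.7] w 15.2 g 78.4
[0.33425953 0.12884228] [-0.04177609  0.04254449 -0.01876239]
```

Request:
play_rows:
  increments:
    - [[255,0,1,0,0],[255,0,0,0,0],[255,0,0,0,0]]

```text
time: 13.03
position: [559.8, 123.7, 205.7]
tool_rot: [0.27, 0.963, 0.0, 0.0]
force: [0.4, 0.7, -2.0]
grip_width: 15.0
grasp_force: 78.4
```

Request:
play_rows:
  increments:
    - [[255,0,1,0,0],[255,0,0,0,0],[255,0,0,0,0]]

```text
time: 13.28
position: [560.3, 124.6, 205.7]
tool_rot: [0.27, 0.963, -0.0, 0.0]
force: [0.4, 0.7, -1.3]
grip_width: 15.5
grasp_force: 78.4
```

```bash
python3 -c "
from h import *
s,M=st();print(jf(s['force']),s['moment'])"
```

```text
t 13.28 pos [560.3 124.6 205.7] xyaw 148.68 yyaw 58.68 tilt [ 0.0001 -0.    ] F [ 0.4  0.7 -1.3] w 15.5 g 78.4
[0.58907437 0.60150212] [-0.008162    0.00834548  0.01551727]
```

Request:
play_rows:
  increments:
    - [[255,0,1,0,0],[255,0,0,0,0],[255,0,0,0,0]]

```text
time: 13.53
position: [560.8, 125.0, 205.7]
tool_rot: [0.27, 0.963, -0.001, -0.0]
force: [-1.0, -6.1, -0.7]
grip_width: 15.1
grasp_force: 78.6
```

Request:
play_rows:
  increments:
    - [[255,0,1,0,0],[255,0,0,0,0],[255,0,0,0,0]]

```text
time: 13.78
position: [561.2, 125.4, 205.7]
tool_rot: [0.27, 0.963, -0.001, -0.0]
force: [-2.8, -9.7, 0.4]
grip_width: 15.0
grasp_force: 78.9
```

```bash
python3 -c "
from h import *
s,M=st();print(jf(s['force']),s['moment'])"
```

```text
t 13.78 pos [561.2 125.4 205.7] xyaw 148.68 yyaw 58.68 tilt [-0.0013 -0.0022] F [-2.8 -9.7  0.4] w 15.0 g 78.9
[-4.96082349 -8.73492712] [-1.78025758  0.4078584   0.05893062]
```

Contact on the stop, 8.7 N along jig y. Next I'll move along jig +x to bear on the fence, easing off y slightly.

Request:
play_rows:
  increments:
    - [[255,-1,0.4,0,0],[255,0,0,0,0],[255,0,0,0,0]]

```text
time: 14.03
position: [561.9, 125.4, 205.6]
tool_rot: [0.27, 0.963, -0.001, -0.001]
force: [-4.2, -8.6, 0.9]
grip_width: 15.0
grasp_force: 79.0
```

Request:
play_rows:
  increments:
    - [[255,-0.7,0.7,0,0],[255,0,0,0,0],[255,0,0,0,0]]

```text
time: 14.28
position: [562.3, 125.5, 205.6]
tool_rot: [0.27, 0.963, -0.002, -0.002]
force: [-8.8, -10.2, 4.5]
grip_width: 15.2
grasp_force: 79.5
```

```bash
python3 -c "
from h import *
s,M=st();print(jf(s['force']),jf(s['position'][:2]-J[:2]),s['moment'])"
```

```text
t 14.28 pos [562.3 125.5 205.6] xyaw 148.69 yyaw 58.69 tilt [-0.0048 -0.0023] F [ -8.8 -10.2   4.5] w 15.2 g 79.5
[-10.99454304  -7.81489018] [10.14793839 27.49773777] [-1.70526107  1.29059194  0.00421593]
```

```bash
python3 - <<'E'
from h import *
look('seat.png')
a=cv2.imread('pics/seat.png'); p,_=eyes.camera('scene')
cv2.imwrite('pics/seat.png',cv2.resize(p[195:265,195:290],None,fx=8,fy=8,interpolation=3))
E
```

```text
t 14.33 pos [562.3 125.6 205.6] xyaw 148.69 yyaw 58.69 tilt [-0.0047 -0.0023] F [-10.2  -9.8   3.8] w 15.2 g 79.4
fit [570.2 130.2  27.1] 196.9 271.0 F jig [-12.2  -7.1]
```

View pics/seat.png

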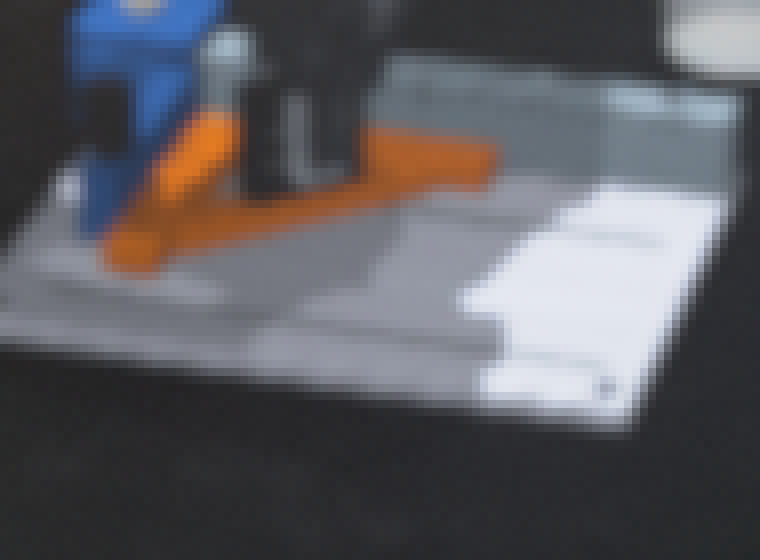

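The square sits against both faces. The force on it is about 12 N from the fence and 7 N from the stop. The moment about z is close to zero, so contact is spread along the edges rather than at one point. The square is level and still gripped, so I'm handing in.

```bash
python3 -c "
from h import *
st();print(job.job_done())"
```

```text
t 14.38 pos [562.3 125.5 205.6] xyaw 148.69 yyaw 58.69 tilt [-0.0048 -0.0023] F [-8.7 -9.2  3.8] w 15.1 g 79.4
the job is handed in; nothing more can be done
None
```

I pushed the stop to its hard end and pressed the orange square, still gripped, into the corner against both faces; the job was handed in at 14.4 s, and no verdict was returned.

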